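# Nudge the fixture plate onto its locating pins

## Robot

A 6-joint arm with a two-finger parallel gripper is mounted at the origin on the work surface. World frame = base frame: x ahead of the robot, y to its left, z up, the work surface at z = 0. Lengths are in m, angles in rad, forces in N, time in s.
With the tool pointing down it reaches from about 0.35 to 0.925 m from the base axis. Payload 6.4 kg.
Tool frame: the origin (TCP) lies on the centre line of the jaws, within the pads' length; the fingertips stand 17 mm ahead of it and the grasp point (between the pads) lies 2 mm behind it; z points along the fingers, y is the direction in which the jaws open and shut (so a half turn about z gives the same grasp; the last joint's range is limited). The gripper opens to 94 mm and grips with 3 to 60 N. Pads are 16 mm wide; open, the fingers measure 119 mm over their backs; the gripper's body (75 mm by 177 mm) begins 78 mm behind the grasp point.
Start: joints at [-0.174, 0.245, 1.558, -0, 1.339, -0.174], TCP at [0.65, 0, 0.222] pointing down, gripper open.
Joint ranges: [-3.13, 3.13], [-1.02, 2.26], [0.13, 2.54], [-0.95, 4.09], [0.21, 2.88], [-2.74, 2.74]. Speed limits (rad/s): [2.57, 2.57, 3.14, 3.14, 3.14, 3.14].

## Interface

Orientations are given as [roll, pitch, yaw] about the fixed x, y, z axes, in that order (R = Rz(yaw) Ry(pitch) Rx(roll)).
In Python, from workcell import robot gives the robot as it stands.
- The arm moves only by the shell command python3 -m handwheel 'ROWS'. ROWS is a JSON object of lists of equal length, an entry for each row: "jaw": the closure, from -1 (fully open) to 1 (shut); "linear": the shift along the tool's x, y, z scaled (see below), a list of three; "delta_rot": the turn, a rotation vector about the tool's x, y, z scaled (see below), a list of three. In form: {"jaw": [jaw, ...], "linear": [[x, y, z], ...], "delta_rot": [[rx, ry, rz], ...]}. A call has 1 to 20 rows; each row is the pose to reach, as a shift and turn from the pose measured when the call began, along the tool's axes at that moment, turning the shorter way round; what a row does not reach only later rows make up. The controller multiplies each number of a shift by 0.3 m and each number of a turn by 180 degrees. A row lasts 1/12 s, in which the tool goes at most 41.7 mm and 7.16 degrees, less where a joint would pass 70% of its speed; a pose out of reach is approached as far as the arm can. A call with a number of a shift or a turn outside -1 to 1 is refused whole. A call with a gripper value outside its range is refused whole. The fingers move at their own pace and stop on an object; the grip force is fixed at half the most. Time passes only in rows, so rows that repeat a pose let the fingers close. It gives the time, the measured TCP pose, the force and the opening at its end, in the units of the state.
- robot.get_obs(): the state, without advancing time (a new reading comes with each control period).
- robot.grab_frame(name): name is "scene" or "side" or "wrist"; returns a dict with "image" (480x640x3 uint8, blue, green, red), "fov_y" (degrees; the focal length in pixels is half the picture's height over the tangent of half this angle, whatever the lens; pixels are square), "cx", "cy" (the principal point, pixels), "camera_from_world" (4x4, takes a point from world to camera coordinates); the wrist camera has in their place "mount" (4x4, takes a point from camera to tool coordinates, whose origin is the TCP and whose axes are the flange's). Camera axes: x right, y up, looking along -z (the intrinsics and any distortion apply to the point x, -y, -z); pixel columns grow to the right and rows downward; lengths in m; the calibration is good to about 2 mm. A picture is of the moment at which its call begins: read the wrist's pose just before it. There is no depth.
- robot.sign_off(): hands the job in, once; it reports no verdict.
The state is a dict: "clock": time; "joint_positions": joint angles; "qvel": joint speeds; "effort": joint torques, N m; "tool_pos": TCP position; "tcp_rot": TCP orientation; "wrist_force": force on the tool from outside, world axes, zero at the start; "torque": the same for the moment, N m; "grip_width": finger opening in m.
Only numpy, scipy, OpenCV 4.12 (cv2) and the standard library are available. Lean on these libraries where they do the work, as an engineer would, in place of code of your own. Each camera call takes 0.05 s, during which the arm holds its last target. There are 200 camera calls.

## Task

The aluminium fixture plate has been left sitting crooked on top of the two locating pins of the dark fixture base. Using only the fingertips or the outside of the fingers, gently nudge the plate sideways until both its holes drop over the two pins and it lies flat on the base between the yellow corner marks. Do not pick the plate up or shove it hard, leave the screwdriver, wrench, small aluminium frame and blue tub alone, and finish with the hand clear.

Things in the scene. Friction and masses are not known exactly. Their poses are not given: they have to be found in the camera images.
- base: Dark steel fixture base fixed to the bench: slab 200 (its x) x 240 (its y) x 12 mm high; origin centre of its underside; its x axis points away from the robot to within 0.3 rad. Two pins stand on it at x 0, y +50 and -50 mm, hidden under the plate at first. Four thin yellow L marks on its top frame the seated plate (100 x 170 mm, centred on the base) with about 2 mm to spare.
- pin_left (a point): Foot of the brass pin at the base's +y side, on its axis at base-top level (12 mm above the bench). Each pin: 12 mm diameter for the first 4 mm, then a cone up to a 6 mm flat tip 9.5 mm above the base top.
- pin_right (a point): Foot of the pin at the base's -y side, on the pin's axis at the level of the base top.
- plate: Loose aluminium plate 100 (its x) x 170 (its y) x 8 mm, 0.25 to 0.5 kg; origin centre of underside, z its normal. Starts resting on both pin tips and on its edge nearer the robot, which lies on the base top (leans about 0.12 rad). Relative to its seat it is 20 to 36 mm too near the robot, up to 20 mm off to either side, turned up to 0.15 rad. Seated: origin on the centre of the base top, same yaw.
- hole_left (a point): Centre of the plate's +y hole (plate x 0, y +50 mm; 14 mm diameter, through) on the underside; belongs over pin_left. The plate slides on the pin tips when pushed at an edge; with both holes within about 4 mm of their pins it falls over the cones and seats with 1 mm play. Small dark dots on the plate are only decoration.
- hole_right (a point): Centre of the plate's -y hole (plate x 0, y -50 mm; 14 mm diameter) on the underside; belongs over pin_right.
- screwdriver: Bystander: screwdriver lying on the bench beside the base, on its +y side, at least 40 mm from it; under 40 mm high. Leave it alone.
- wrench: Bystander: steel wrench lying flat on the bench beside the base, on its -y side, at least 40 mm from it. Leave it alone.
- frame: Bystander: small machined aluminium window frame, 18 x 50 x 60 mm high, standing on the bench beyond the base (origin centre of its underside). Leave it alone.
- clamp_tub: Bystander: open blue plastic tub, 90 x 120 x 45 mm high, on the bench beyond the base (origin centre of its underside). Leave it alone.
There are look-alikes about, which are no part of the job. Of the things shaped like the plate, the aluminium one is meant.

How it is judged:
At the end, for the whole second after the job is handed in: Both holes are over their own pins (each hole centre within 2.5 mm of its pin's axis), the plate lies flat on the base (underside centre within 1.5 mm of the base top, tilt under 0.025 rad) and at rest (horizontal distance between hole_left and pin_left below 0.0025 m and horizontal distance between hole_right and pin_right below 0.0025 m and z of plate in the frame of base below 0.0135 m and angle between plate's own z axis and vertical below 0.025 rad and linear speed of plate below 0.01 m/s); the robot touches nothing.
It fails at once if the plate is lifted (its underside centre more than 20 mm above the base top) or tipped by more than 0.3 rad (height (world z) of plate above 0.032 m or angle between plate's own z axis and vertical above 0.3 rad).
It fails at once if the plate is shoved hard: the fingers press on it with more than 45 N, or it moves faster than 0.5 m/s (contact force between the fingers and plate above 45 N or linear speed of plate above 0.5 m/s).
It fails at once if a bystander (screwdriver, wrench, frame or tub) is moved by more than 15 mm (distance of any of screwdriver, wrench, frame, clamp_tub from where it was at the start of the episode above 0.015 m).
It also fails if it takes over 54 s, if anything falls off the work surface, if the arm or the gripper's body presses on something with over 40 N, if the wrist force passes 120 N, or if a joint passes its speed limit or range.

## Working session

There is one attempt and no reset: what is moved stays moved. The work goes in short steps, Python scripts to look and compute and a shell command to move; the robot and the scene stay as the last step left them, time stands still between calls to the robot, and variables do not carry over. Pictures are saved under pics/ and viewed, about 8 in all and at most 12, crops included, and the job is handed in when it is done.

```bash
mkdir -p pics; ls
python3 - <<'E'
from workcell import robot
import cv2,numpy as np
print(robot.get_obs())
for n in ["scene","side","wrist"]:
    f=robot.grab_frame(n); cv2.imwrite(f"pics/{n}0.png",f["image"]); print(n,{k:v for k,v in f.items() if k!="image"})
E
```

```text
pics
{'clock': 0.0, 'joint_positions': array([-1.74073296e-01,  2.45814768e-01,  1.55899882e+00, -3.35110688e-05,
        1.33869559e+00, -1.74094641e-01]), 'qvel': array([ 0.00011677,  0.00024867,  0.00052187, -0.00211865, -0.00052047,
       -0.00111048]), 'effort': array([ 8.38778797e-04, -4.15839279e+01, -3.14599335e+01,  6.84806099e-02,
        3.33599187e-02, -1.41738678e-04]), 'tool_pos': array([6.49432322e-01, 1.14385962e-04, 2.21353059e-01]), 'tcp_rot': array([-3.13969945e+00, -2.99868327e-04,  1.57082513e+00]), 'wrist_force': array([ 0.27548149,  1.70068649, -0.33630846]), 'torque': array([-0.00934113,  0.01189017,  0.02341304]), 'grip_width': 0.09391760659782669}
scene {'fov_y': 46.13683723239027, 'cx': 316.44847988326376, 'cy': 233.56280121413818, 'camera_from_world': array([[-0.34603787,  0.93821227,  0.00393953,  0.23015791],
       [-0.81591208, -0.30299795,  0.4924223 ,  0.44891841],
       [ 0.46319032,  0.16718245,  0.87034749, -1.4122108 ],
       [ 0.        ,  0.        ,  0.        ,  1.        ]])}
side {'fov_y': 47.54548284340698, 'cx': 320.13092937393884, 'cy': 238.71516693769195, 'camera_from_world': array([[ 0.99030799, -0.13819987,  0.01381617, -0.58928892],
       [ 0.08427117,  0.67696485,  0.73117505, -0.06526965],
       [-0.11040136, -0.72292419,  0.68204997, -1.00104932],
       [ 0.        ,  0.        ,  0.        ,  1.        ]])}
wrist {'fov_y': 59.116748647234, 'cx': 332.6390745804116, 'cy': 234.58043203266487, 'mount': array([[ 2.86182797e-04,  9.57669866e-01,  2.87868625e-01,
         8.38091946e-02],
       [ 9.99998657e-01, -7.38524595e-04,  1.46275176e-03,
        -6.79231486e-05],
       [ 1.61343134e-03,  2.87867820e-01, -9.57668792e-01,
        -1.61303512e-01],
       [ 0.00000000e+00,  0.00000000e+00,  0.00000000e+00,
         1.00000000e+00]])}
```

View pics/scene0.png

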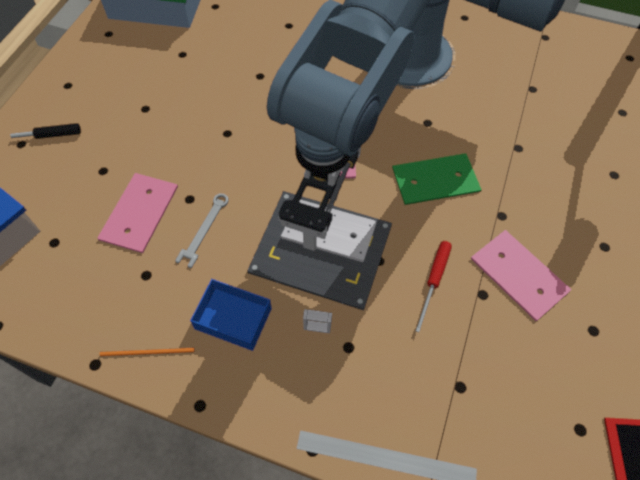

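View pics/side0.png

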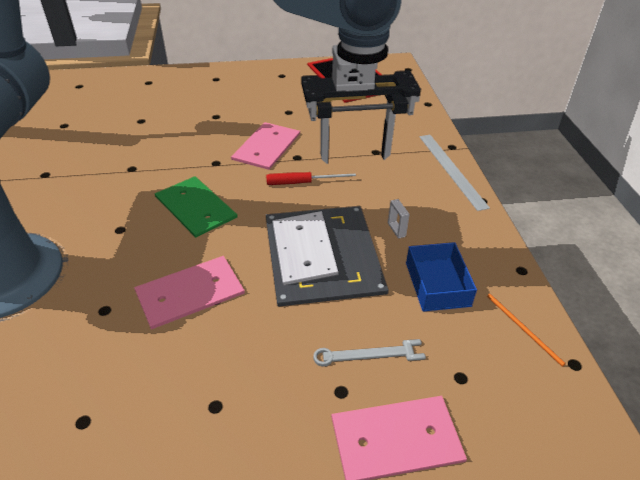

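View pics/wrist0.png

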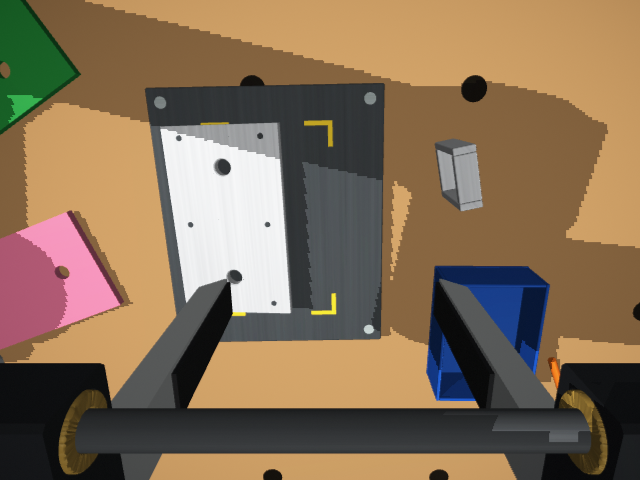

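Wrist view: the aluminium plate (bright, about (225,215)) sits on the dark base (corners about (147,88), (384,84), (380,338), (178,341)), with yellow marks beside it. The look-alikes are a green plate at side (195,205) and pink ones at side (267,145), (190,290) and (398,440), all lying on the bench. Only the aluminium one is on the base. I'll measure it in the side and wrist views and make the confirming crop at the same time.

```bash
cat > h.py <<'E'
import cv2,numpy as np
from scipy.spatial.transform import Rotation as Ro
from workcell import robot
def cam(n):
    o=robot.get_obs(); f=robot.grab_frame(n); im=f["image"]
    if n=="wrist":
        T=np.eye(4); T[:3,:3]=Ro.from_euler("xyz",o["tcp_rot"]).as_matrix(); T[:3,3]=o["tool_pos"]
        W=T@f["mount"]
    else: W=np.linalg.inv(f["camera_from_world"])
    F=240/np.tan(np.radians(f["fov_y"])/2)
    return im,(W,F,f["cx"],f["cy"])
def cast(c,uv,z):
    W,F,cx,cy=c; uv=np.atleast_2d(uv).astype(float); z=np.broadcast_to(z,len(uv))
    d=np.c_[(uv[:,0]-cx)/F,-(uv[:,1]-cy)/F,-np.ones(len(uv))]@W[:3,:3].T
    return W[:3,3]+d*((z-W[2,3])/d[:,2])[:,None]
def quad(mask,seed=None):
    mask=cv2.morphologyEx(mask,cv2.MORPH_CLOSE,np.ones((9,9)))
    cs,_=cv2.findContours(mask,cv2.RETR_EXTERNAL,cv2.CHAIN_APPROX_NONE)
    if seed: cs=[x for x in cs if cv2.pointPolygonTest(x,seed,False)>=0] or cs
    h=cv2.convexHull(max(cs,key=cv2.contourArea))
    return cv2.approxPolyN(h,4,ensure_convex=True).reshape(-1,2)
E
python3 - <<'E'
from h import *
for n,seed,roi in [("side",(300,250),(255,200,395,305)),("wrist",(225,215),(140,78,400,345))]:
    im,c=cam(n); hsv=cv2.cvtColor(im,cv2.COLOR_BGR2HSV)
    S,V=hsv[...,1],hsv[...,2]; R=np.zeros_like(V); x0,y0,x1,y1=roi; R[y0:y1,x0:x1]=255
    al=((S<45)&(V>125)).astype('uint8')*255&R
    ye=((hsv[...,0]>20)&(hsv[...,0]<35)&(S>170)&(V>120)).astype('uint8')*255&R
    ba=((S<90)&((V<125)|(al>0))).astype('uint8')*255&R
    qp=quad(cv2.morphologyEx(al,cv2.MORPH_OPEN,np.ones((3,3))),seed); qb=quad(ba|ye,seed)
    print(n,"base px",qb.tolist(),"\n",cast(c,qb,.012)[:,:2].round(4).tolist())
    print("plate px",qp.tolist(),"\n",cast(c,qp,.026)[:,:2].round(4).tolist())
    k,_,st,ce=cv2.connectedComponentsWithStats(ye)
    for s,e in zip(st[1:],ce[1:]): 
        if s[4]>15: print("Y",s.tolist(),cast(c,e,.012)[0,:2].round(4))
    pm=cv2.fillConvexPoly(np.zeros_like(V),qp.astype(int),255); pm=cv2.erode(pm,np.ones((7,7)))
    k,_,st,ce=cv2.connectedComponentsWithStats(((V<130)&(pm>0)).astype('uint8'))
    for s,e in zip(st[1:],ce[1:]):
        if s[4]>25: print("H",s.tolist(),cast(c,e,.026)[0,:2].round(4))
    d=im.copy(); cv2.polylines(d,[qp.astype(int)],1,(0,0,255)); cv2.polylines(d,[qb.astype(int)],1,(0,255,0))
    cr=cv2.resize(d[y0-10:y1+10,x0-10:x1+10],(390,390) if n=="wrist" else (400,390)); 
    out=cr if n=="side" else np.hstack([out,cr])
cv2.imwrite("pics/c1.png",out)
E
```

```text
side base px [[390, 294], [277, 306], [264, 214], [360, 205]] 
 [[0.699, -0.1479], [0.4989, -0.15], [0.4922, 0.0971], [0.6935, 0.1016]]
plate px [[338, 272], [282, 283], [272, 221], [321, 211]] 
 [[0.6137, -0.0966], [0.5114, -0.1106], [0.5063, 0.0572], [0.6071, 0.0758]]
Y [349, 273, 11, 9, 19] [ 0.6453 -0.1042]
wrist base px [[384, 83], [380, 338], [155, 346], [144, 73]] 
 [[0.6912, 0.1032], [0.6956, -0.1343], [0.472, -0.1437], [0.4936, 0.111]]
plate px [[290, 312], [186, 312], [159, 126], [277, 122]] 
 [[0.6091, -0.0989], [0.512, -0.099], [0.5066, 0.0693], [0.6034, 0.0725]]
Y [304, 120, 29, 27, 224] [0.6402 0.0674]
Y [200, 122, 29, 3, 45] [0.5484 0.0713]
Y [311, 293, 25, 21, 164] [ 0.6444 -0.1004]
Y [232, 312, 13, 4, 30] [ 0.5563 -0.1079]
H [257, 133, 6, 6, 32] [0.5886 0.0617]
H [215, 159, 15, 16, 195] [0.5558 0.0361]
H [188, 270, 54, 40, 1212] [ 0.5403 -0.0807]
```

View pics/c1.png

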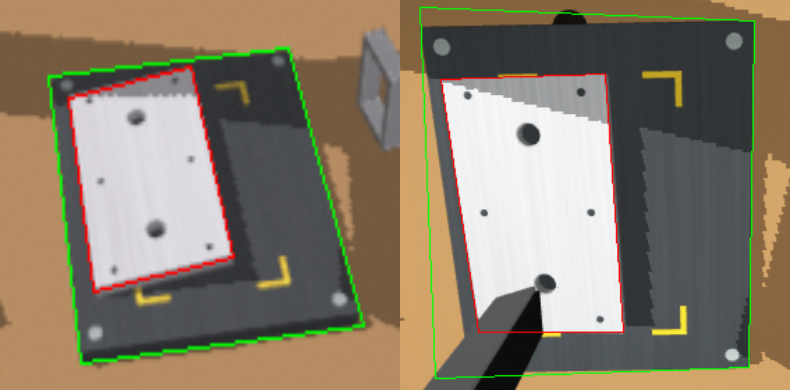

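The crop confirms the aluminium plate on the base: holes at wrist (222,167) and (234,276), four yellow marks visible. The base centre comes out near (0.594,-0.018) with yaw about 0.02. The plate is about 36 mm too near the robot and about 5 mm to +y. I'll turn the hand square to the base over the near side and look again from there.

```bash
python3 -m handwheel '{"jaw":[-1,-1,-1,-1,-1,-1,-1,-1,-1,-1,-1,-1,-1,-1,-1,-1,-1,-1],"linear":[[-0.03,-0.2,0],[-0.06,-0.4,0],[-0.06,-0.4,0],[-0.06,-0.4,0],[-0.06,-0.4,0],[-0.06,-0.4,0],[-0.06,-0.4,0],[-0.06,-0.4,0],[-0.06,-0.4,0],[-0.06,-0.4,0],[-0.06,-0.4,0],[-0.06,-0.4,0],[-0.06,-0.4,0],[-0.06,-0.4,0],[-0.06,-0.4,0],[-0.06,-0.4,0],[-0.06,-0.4,0],[-0.06,-0.4,0]],"delta_rot":[[0,0,0.04],[0,0,0.08],[0,0,0.12],[0,0,0.16],[0,0,0.2],[0,0,0.24],[0,0,0.28],[0,0,0.32],[0,0,0.36],[0,0,0.4],[0,0,0.44],[0,0,0.48],[0,0,0.494],[0,0,0.494],[0,0,0.494],[0,0,0.494],[0,0,0.494],[0,0,0.494]]}'
python3 - <<'E'
from h import *
im,c=cam("wrist"); cv2.imwrite("pics/w1.png",im); np.savez("w1.npz",W=c[0],r=c[1:])
E
```

```text
clock: 1.75
tool_pos: [0.5297, -0.0179, 0.222]
tcp_rot: [-3.141, 0.001, 0.019]
wrist_force: [0.1, 0.1, 0.2]
grip_width: 0.0939
```

View pics/w1.png

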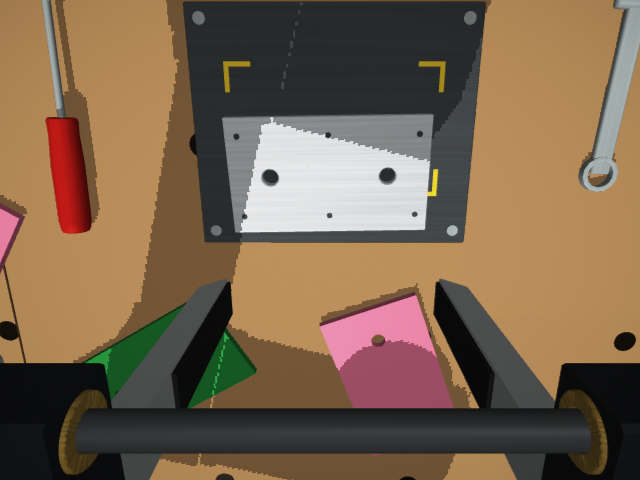

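View: the whole base and plate are unobstructed. Screws are at (198,18), (470,18), (216,230), (452,230), plate holes at (270,177) and (388,175), yellow corners at (223,62) and (445,62).

```bash
cat >> h.py <<'E'
def blob(im,u,v,r,bright,lo=None):
    g=cv2.cvtColor(im,cv2.COLOR_BGR2GRAY); u=int(u);v=int(v); u0=max(u-r,0);v0=max(v-r,0)
    w=g[v0:v+r+1,u0:u+r+1]
    t,m=cv2.threshold(w,0,255,(cv2.THRESH_BINARY if bright else cv2.THRESH_BINARY_INV)|cv2.THRESH_OTSU)
    k,l,st,ce=cv2.connectedComponentsWithStats(m)
    i=1+np.argmin(np.hypot(*(ce[1:]-[u-u0,v-v0]).T)-st[1:,4]*.01); return ce[i]+[u0,v0],st[i,4]
E
python3 - <<'E'
from h import *
im=cv2.imread("pics/w1.png"); d=np.load("w1.npz"); c=(d["W"],*d["r"])
s=[blob(im,*p,9,True) for p in [(198,18),(470,18),(216,230),(452,230)]]
print([(x[0].round(1).tolist(),x[1]) for x in s])
P=cast(c,[x[0] for x in s],.012)[:,:2]; print("screws",P.round(4).tolist(),P.mean(0).round(4))
yb=[np.arctan2(*(P[a]-P[b])*[-1,1]) for a,b in((0,1),(2,3))]; print("yaw lr",[np.arctan2(-(P[a]-P[b])[0],(P[a]-P[b])[1]) for a,b in((0,1),(2,3))],"fb",[np.arctan2(*(P[a]-P[b])[::-1]) for a,b in((0,2),(1,3))])
Q=cast(c,[(206,241),(465,241),(183,2),(487,2)],.012)[:,:2]; print("base corners",Q.round(4).tolist(),Q.mean(0))
Y=cast(c,[(223,62),(445,62)],.012)[:,:2]; print("yel",Y.round(4).tolist())
h=[blob(im,*p,11,False) for p in [(270,177),(388,175)]]
H=cast(c,[x[0] for x in h],.0262)[:,:2]; print("holes",[(x[0].round(1).tolist(),x[1]) for x in h],H.round(4).tolist(),np.linalg.norm(H[0]-H[1]))
K=cast(c,[(236,232.5),(426,229.5),(222,117),(434,114)],[.02,.02,.032,.032])[:,:2]; print("plate corners",K.round(4).tolist(),K.mean(0))
e=H[0]-H[1]; print("plate yaw",np.arctan2(-e[0],e[1]))
E
```

```text
[([198.1, 17.4], np.int32(139)), ([469.9, 17.4], np.int32(140)), ([215.9, 230.1], np.int32(89)), ([451.8, 230.2], np.int32(93))]
screws [[0.6794, 0.0914], [0.6836, -0.1242], [0.5036, 0.0879], [0.5078, -0.1277]] [ 0.5936 -0.0182]
yaw lr [np.float64(0.019365250416582623), np.float64(0.01990435570223363)] fb [np.float64(0.019992052897718784), np.float64(0.019884600718072944)]
base corners [[0.4929, 0.0976], [0.4977, -0.1409], [0.6901, 0.1024], [0.6948, -0.1364]] [ 0.59386536 -0.01930974]
yel [[0.6468, 0.0734], [0.6504, -0.1076]]
holes [([269.7, 177.0], np.int32(217)), ([387.1, 175.4], np.int32(212))] [[0.5556, 0.0355], [0.559, -0.0638]] 0.09934339177645694
plate corners [[0.5041, 0.0677], [0.5103, -0.1022], [0.6041, 0.0716], [0.6097, -0.0977]] [ 0.55703534 -0.01514377]
plate yaw 0.03403965255205225
```

Base centre (0.5936,-0.0182), yaw 0.020; the screw spans of 216 x 176 mm agree with themselves and the yaws match. Plate offset in the base frame is about x -35 mm, y +4.7 mm, turned +0.014. Hole spacing measures 99.3 mm against 100. First I'll close the jaws and come down outside the +y edge.

```bash
python3 -m handwheel '{"jaw":[1,1,1,1,1,1,1,1,1,1,1,1,1,1,1,1],"linear":[[0.04,-0.12,0],[0.08,-0.24,0.05],[0.12,-0.348,0.1],[0.12,-0.348,0.2],[0.12,-0.348,0.3],[0.12,-0.348,0.4],[0.12,-0.348,0.4],[0.12,-0.348,0.4],[0.12,-0.348,0.45],[0.12,-0.348,0.5],[0.12,-0.348,0.54],[0.12,-0.348,0.58],[0.12,-0.348,0.61],[0.12,-0.348,0.63],[0.12,-0.348,0.63],[0.12,-0.348,0.63]],"delta_rot":[[0,0,0],[0,0,0],[0,0,0],[0,0,0],[0,0,0],[0,0,0],[0,0,0],[0,0,0],[0,0,0],[0,0,0],[0,0,0],[0,0,0],[0,0,0],[0,0,0],[0,0,0],[0,0,0]]}'
python3 - <<'E'
from h import *
im,c=cam("wrist"); np.savez("w2.npz",W=c[0],r=c[1:]); s,_=cam("side")
cv2.imwrite("pics/w2.png",np.hstack([cv2.resize(im,(400,300)),cv2.resize(s[150:330,230:430],(333,300))]))
cv2.imwrite("pics/w2f.png",im)
E
```

```text
clock: 3.13
tool_pos: [0.5637, 0.0872, 0.0331]
tcp_rot: [-3.141, 0.001, 0.019]
wrist_force: [0.6, -0.1, 0.6]
grip_width: 0.0003
```

View pics/w2.png

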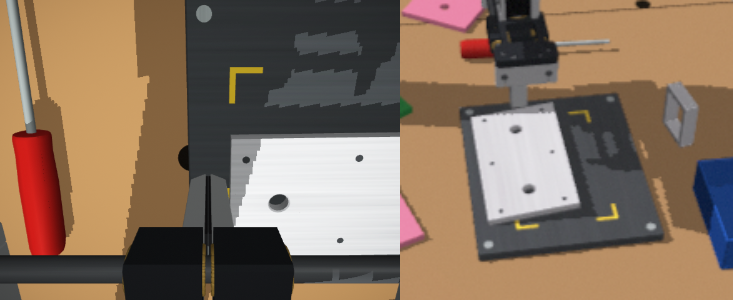

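The closed fingers stand just outside the +y edge (left end of the plate) without touching, and the screwdriver is clear. Next is a slow push of 8.6 mm toward -y.

```bash
python3 -m handwheel '{"jaw":[1,1,1,1,1,1,1,1,1,1,1,1],"linear":[[0,0.004,0],[0,0.008,0],[0,0.011,0],[0,0.014,0],[0,0.017,0],[0,0.02,0],[0,0.0225,0],[0,0.025,0],[0,0.027,0],[0,0.0287,0],[0,0.0287,0],[0,0.0287,0]],"delta_rot":[[0,0,0],[0,0,0],[0,0,0],[0,0,0],[0,0,0],[0,0,0],[0,0,0],[0,0,0],[0,0,0],[0,0,0],[0,0,0],[0,0,0]]}'
python3 -m handwheel '{"jaw":[1,1,1,1,-1,-1,-1,-1,-1,-1,-1,-1,-1,-1,-1,-1],"linear":[[0,-0.03,0],[0,-0.03,-0.1],[0,-0.03,-0.2],[0,-0.03,-0.3],[-0.06,0.1,-0.44],[-0.11,0.22,-0.58],[-0.11,0.32,-0.63],[-0.11,0.32,-0.63],[-0.11,0.32,-0.63],[-0.11,0.32,-0.63],[-0.11,0.32,-0.63],[-0.11,0.32,-0.63],[-0.11,0.32,-0.63],[-0.11,0.32,-0.63],[-0.11,0.32,-0.63],[-0.11,0.32,-0.63]],"delta_rot":[[0,0,0],[0,0,0],[0,0,0],[0,0,0],[0,0,0],[0,0,0],[0,0,0],[0,0,0],[0,0,0],[0,0,0],[0,0,0],[0,0,0],[0,0,0],[0,0,0],[0,0,0],[0,0,0]]}'
cat > m.py <<'E'
from h import *
import sys
def go(tag):
    im,c=cam("wrist"); cv2.imwrite(f"pics/{tag}.png",im)
    b=np.array([.5936,-.0182]); y=.0198; R=np.array([[np.cos(y),-np.sin(y)],[np.sin(y),np.cos(y)]])
    # predicted screw pixels -> check
    W,F,cx,cy=c
    def pr(p,z): q=W[:3,:3].T@(np.r_[p,z]-W[:3,3]); return np.array([cx-F*q[0]/q[2],cy+F*q[1]/q[2]])
    S=[]
    for s in [(.088,.108),(.088,-.108),(-.088,.108),(-.088,-.108)]:
        u=pr(b+R@np.array(s),.012)
        if 5<u[0]<635 and 5<u[1]<475:
            p,a=blob(im,*u,10,True); S.append(((cast(c,p,.012)[0,:2]-b)@R-s)*1000); print("screw",u.round(),a,S[-1].round(2))
    m=np.median(S,0)
    off=float(sys.argv[2]) if len(sys.argv)>2 else -35; z=float(sys.argv[3]) if len(sys.argv)>3 else .0262
    H=[]
    for yy in (.05,-.05):
        u=pr(b+R@np.array([off/1000,yy]),z); p,a=blob(im,*u,14,False); h=(cast(c,p,z)[0,:2]-b)@R*1000-m; H.append(h); print("hole",p.round(1),a,h.round(1))
    e=H[0]-H[1]; print("plate in base mm",np.mean(H,0).round(2),"yaw",np.arctan2(-e[0],e[1]).round(4),"len",np.hypot(*e).round(1))
go(sys.argv[1])
E
python3 m.py w3
```

```text
clock: 4.23
tool_pos: [0.5645, 0.0785, 0.0338]
tcp_rot: [-3.142, -0.001, 0.019]
wrist_force: [-0.2, 2.3, 1.4]
grip_width: 0.0003
clock: 5.57
tool_pos: [0.5331, -0.0177, 0.2224]
tcp_rot: [-3.141, -0.0, 0.02]
wrist_force: [-0.1, 0.4, 0.3]
grip_width: 0.0767
screw [199.  22.] 137 [ 0.02 -0.21]
screw [470.  22.] 135 [-0.06  0.27]
screw [216. 234.] 88 [ 0.22 -0.01]
screw [452. 234.] 87 [0.17 0.14]
hole [276.  182.1] 217 [-37.8  49.4]
hole [392.6 182.3] 209 [-38.  -49.8]
plate in base mm [-37.9   -0.19] yaw -0.0012 len 99.2
```

The lateral push worked: y offset -0.2 mm, yaw -0.001, x about -37 mm. Next I go down behind the near edge with the jaws open, both fingers square to it.

```bash
python3 -m handwheel '{"jaw":[-1,-1,-1,-1,-1,-1,-1,-1,-1,-1,-1,-1,-1],"linear":[[-0.1,0.006,0],[-0.158,0.006,0.1],[-0.158,0.006,0.2],[-0.158,0.006,0.3],[-0.158,0.006,0.4],[-0.158,0.006,0.5],[-0.158,0.006,0.55],[-0.158,0.006,0.59],[-0.158,0.006,0.615],[-0.158,0.006,0.63],[-0.158,0.006,0.636],[-0.158,0.006,0.636],[-0.158,0.006,0.636]],"delta_rot":[[0,0,0],[0,0,0],[0,0,0],[0,0,0],[0,0,0],[0,0,0],[0,0,0],[0,0,0],[0,0,0],[0,0,0],[0,0,0],[0,0,0],[0,0,0]]}'
python3 - <<'E'
from h import *
im,c=cam("wrist"); s,_=cam("side"); cv2.imwrite("pics/w4f.png",im)
cv2.imwrite("pics/w4.png",np.hstack([cv2.resize(im,(400,300)),cv2.resize(s[160:320,220:400],(338,300))]))
E
```

```text
clock: 6.7
tool_pos: [0.4865, -0.0207, 0.0325]
tcp_rot: [3.141, -0.002, 0.02]
wrist_force: [0.4, -0.9, 0.7]
grip_width: 0.0941
```

View pics/w4.png

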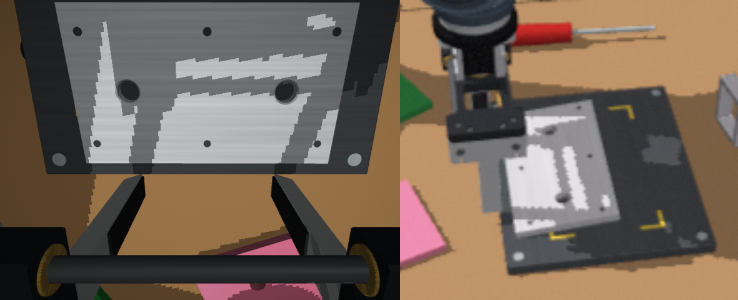

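Both fingertips stand just behind the plate's near edge, square to it and above the base top. Pushing slowly.

```bash
python3 -m handwheel '{"jaw":[-1,-1,-1,-1,-1,-1,-1,-1,-1,-1,-1,-1,-1,-1,-1,-1,-1,-1,-1,-1],"linear":[[0.01,0,0.002],[0.02,0,0.002],[0.028,0,0.002],[0.035,0,0.002],[0.042,0,0.002],[0.049,0,0.002],[0.056,0,0.002],[0.063,0,0.002],[0.07,0,0.002],[0.077,0,0.002],[0.084,0,0.002],[0.091,0,0.002],[0.098,0,0.002],[0.105,0,0.002],[0.111,0,0.002],[0.117,0,0.002],[0.122,0,0.002],[0.127,0,0.002],[0.13,0,0.002],[0.13,0,0.002]],"delta_rot":[[0,0,0],[0,0,0],[0,0,0],[0,0,0],[0,0,0],[0,0,0],[0,0,0],[0,0,0],[0,0,0],[0,0,0],[0,0,0],[0,0,0],[0,0,0],[0,0,0],[0,0,0],[0,0,0],[0,0,0],[0,0,0],[0,0,0],[0,0,0]]}'
python3 m.py w5 -10 .027
```

```text
clock: 8.47
tool_pos: [0.5261, -0.02, 0.0323]
tcp_rot: [3.141, -0.003, 0.02]
wrist_force: [-0.8, 0.1, -0.4]
grip_width: 0.0936
screw [107. 334.] 297 [ 0.61 -0.25]
screw [554. 334.] 299 [0.6  0.17]
hole [205.2 172.5] 529 [-8.7 49.2]
hole [456.  175.7] 742 [ -9.9 -49.8]
plate in base mm [-9.27 -0.27] yaw -0.0125 len 99.0
```

View pics/w5.png

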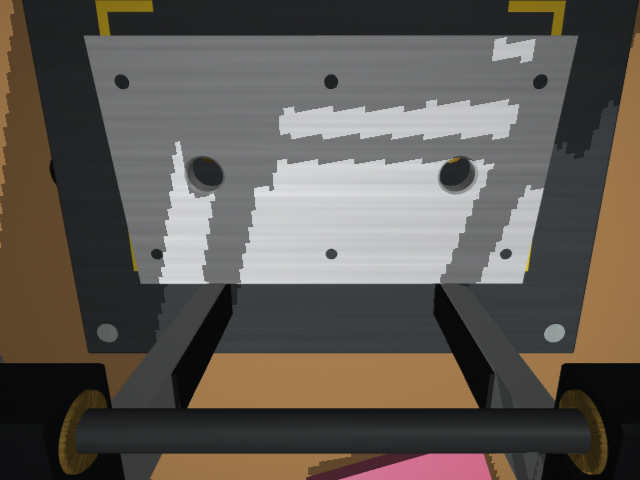

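Brass pin tips show at the far rims of both holes ((207,157) and (453,159)), and both fingers bear on the near edge. The plate is about 9 mm short and centred sideways. Next are the last millimetres, slowly.

```bash
python3 -m handwheel '{"jaw":[-1,-1,-1,-1,-1,-1,-1,-1,-1,-1,-1,-1],"linear":[[0.003,0,0.001],[0.006,0,0.001],[0.009,0,0.001],[0.012,0,0.001],[0.015,0,0.001],[0.018,0,0.001],[0.02,0,0.001],[0.022,0,0.001],[0.024,0,0.001],[0.026,0,0.001],[0.027,0,0.001],[0.027,0,0.001]],"delta_rot":[[0,0,0],[0,0,0],[0,0,0],[0,0,0],[0,0,0],[0,0,0],[0,0,0],[0,0,0],[0,0,0],[0,0,0],[0,0,0],[0,0,0]]}'
python3 m.py w6 0 .020
```

```text
clock: 9.52
tool_pos: [0.5343, -0.0198, 0.0321]
tcp_rot: [3.141, -0.003, 0.02]
wrist_force: [-0.5, 0.0, -0.3]
grip_width: 0.0936
screw [109. 349.] 287 [ 0.63 -0.2 ]
screw [552. 349.] 287 [0.58 0.16]
hole [208.7 169.1] 751 [-0.1 49.7]
hole [451.6 168.3] 502 [  0.3 -49.7]
plate in base mm [0.1  0.01] yaw 0.0037 len 99.4
```

View pics/w6.png

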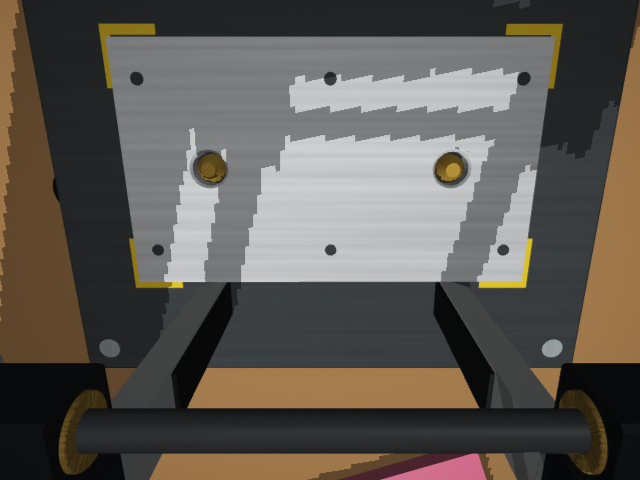

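The plate has dropped: brass pins fill both holes ((210,168) and (451,168)) and all four yellow marks frame it evenly. I'll back the hand off, raise it and check.

```bash
python3 -m handwheel '{"jaw":[-1,-1,-1,-1,-1,-1,-1,-1,-1,-1,-1,-1],"linear":[[-0.02,0,0],[-0.05,0,0],[-0.1,0,0],[-0.1,0,-0.1],[-0.1,0,-0.2],[-0.1,0,-0.3],[-0.05,0,-0.4],[0,0,-0.5],[0,0,-0.6],[0,0,-0.63],[0,0,-0.63],[0,0,-0.63]],"delta_rot":[[0,0,0],[0,0,0],[0,0,0],[0,0,0],[0,0,0],[0,0,0],[0,0,0],[0,0,0],[0,0,0],[0,0,0],[0,0,0],[0,0,0]]}'
python3 m.py w7 0 .020
python3 - <<'E'
from h import *
im=cv2.imread("pics/w7.png"); s,_=cam("side")
cv2.imwrite("pics/w8.png",np.hstack([cv2.resize(im,(400,300)),cv2.resize(s[195:310,255:400],(378,300))]))
E
```

```text
clock: 10.57
tool_pos: [0.5326, -0.0196, 0.2198]
tcp_rot: [3.141, -0.002, 0.02]
wrist_force: [-0.3, -0.3, 0.3]
grip_width: 0.0942
screw [195.  21.] 135 [-0.06 -0.23]
screw [468.  21.] 141 [-0.12  0.26]
screw [213. 234.] 91 [ 0.08 -0.  ]
screw [450. 234.] 90 [0.05 0.33]
hole [271.8 136. ] 261 [ 0.1 49.8]
hole [391.9 132.3] 618 [  3. -50.]
plate in base mm [ 1.54 -0.09] yaw 0.0295 len 99.9
```

View pics/w8.png

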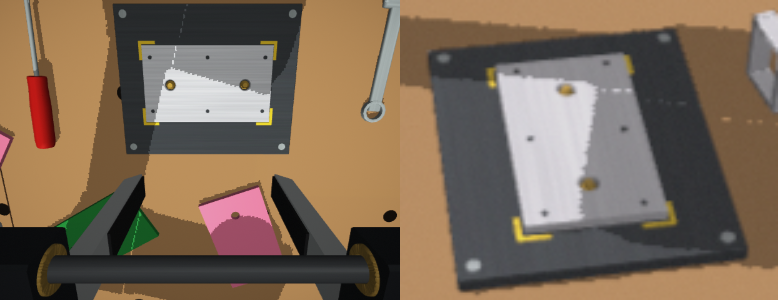

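The plate lies inside all four marks with both pins in their holes. The right-hole reading of +3 mm comes from a shadow edge merging into the blob (618 px against 261), and the close view gave +0.3 mm. The hand is clear, so I'm handing in.

```bash
python3 -c "
from workcell import robot
print(robot.sign_off(), robot.get_obs()['clock'])"
```

```text
the job is handed in; nothing more can be done
the job is handed in; nothing more can be done
```

The plate is seated over both pins and the job is handed in. It took about 11 s of the 54 s allowed.

- **Moves:** I nudged the plate about 5 mm towards -y with the backs of the closed fingers. I then pushed it about 37 mm away from the robot with both open fingertips square on its near edge until it dropped over the pins. The hand then backed off and rose clear.
- **Forces:** The wrist force read at the end of each move stayed under about 3 N. I did not log it during the moves.
- **Fit checks:** The close wrist view put both holes within about 0.5 mm of their pins, with a yaw error of 0.004 rad. The pins filled both holes and the four yellow marks framed the plate evenly.
- **Flatness:** I judged this by eye only, from the pins showing in the holes and the side view. I did not measure tilt or height.
- **Check that disagreed:** The last automatic reading, from higher up, put the right hole 3 mm off in x. I discounted it because the hole had merged with a shadow edge (618 px against 261 px for the left hole), and the picture showed the pin in the hole.
- **Bystanders:** No move went close enough to touch one. The screwdriver and wrench look undisturbed in the last pictures; the frame is only partly in view there and the tub is out of it. I did not measure their positions.

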